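# Clamp a wooden ball foot in the drilling vise until the torque wheel clicks

### The arm

A 6-joint arm with a two-finger parallel gripper is mounted at the origin on the work surface. World frame = base frame: x ahead of the robot, y to its left, z up, the work surface at z = 0. Lengths are in m, angles in degrees, forces in N, time in s.
With the tool pointing down it reaches from about 0.4 to 0.925 m from the base axis. Payload 12.5 kg.
Tool frame: the origin (TCP) lies at the very end of the fingers, on their centre line; the grasp point (between the pads) lies 19 mm behind it; z points along the fingers, y is the line along which they close (so a half turn about z gives the same grasp; the last joint's range is limited). The gripper opens to 95 mm and grips with 3 to 60 N. Pads are 20 mm wide; open, the fingers measure 119 mm over their backs; the gripper's body (75 mm by 180 mm) begins 59 mm behind the grasp point.
Start: joints at [-6.05, 28.126, 89.318, -0, 62.55, -6.05], TCP at [0.625, 0, 0.215] pointing down, gripper open.
Joint ranges: [-177.58, 177.58], [-47.91, 125.51], [2.72, 160], [-65.01, 245.01], [3.68, 167.84], [-153.87, 153.87]. Speed limits (degrees/s): [127.2, 127.2, 159.86, 180, 180, 180].

### API

Orientations are given as [roll, pitch, yaw] about the fixed x, y, z axes, in that order (R = Rz(yaw) Ry(pitch) Rx(roll)).
In Python, from rig import read_state, capture, get_calibration, ctrl gives the robot as it stands.
- The arm moves only by the shell command python3 -m creep 'ROWS' [FORCE]. ROWS is JSON, a list of rows, each a list of 7 numbers: the shift along the tool's x, y, z in cm, then the turn, a rotation vector about the tool's x, y, z in rad, then the gripper command: -1 is fully open, 1 is shut, values between are in proportion. A call has 1 to 8 rows; each row is the pose to reach, as a shift and turn from the pose commanded when the call began, along the tool's axes at that moment; what a row does not reach only later rows make up. A row lasts 1/10 s, in which the tool goes at most 50 mm and 8.59 degrees, less where a joint would pass 70% of its speed; a pose out of reach is approached as far as the arm can. A call with a gripper value outside its range is refused whole. The fingers move at their own pace and stop on an object; FORCE is the grip in N (left out, the last holds). Time passes only in rows, so rows that repeat a pose let the fingers close. It gives the time, the measured TCP pose, the force, the opening and the grip force at its end, in the units of the state.
- read_state(): the state, without advancing time (a new reading comes with each control period).
- capture(name): name is "scene" or "side" or "wrist"; returns (picture, depth): 384x512x3 uint8, red, green, blue; 384x512 float32, m along the optical axis (not along the pixel's ray), 0 where there is no reading.
- get_calibration(name): a dict with "fx", "fy", "cx", "cy" (pixels), "position" and "attitude" of the camera in the world. Camera axes: x right, y down, z forward; pixel columns grow to the right and rows downward; lengths in m; the calibration is good to about 2 mm. The wrist camera is an equidistant fisheye: a pixel r from the principal point sees the ray r / f radians off the axis. A picture is of the moment at which its call begins: read the wrist's pose just before it. get_calibration takes no time and is no camera call; for the wrist camera it gives the pose at the moment of the call.
- ctrl.hand_in(): hands the job in; it is judged then, once.
The state is a dict: "clock": time; "q": joint angles; "joint_vel": joint speeds; "joint_efforts": joint torques, N m; "eef_pos": TCP position; "eef_rot": TCP orientation; "contact_force": force on the tool from outside, world axes, zero at the start; "torque": the same for the moment, N m; "opening": opening from 0.0 (shut) to 1.0 (fully open); "finger_force": force on a finger pad.
Only numpy, scipy, OpenCV 4.12 (cv2) and the standard library are available. Lean on these libraries where they do the work, as an engineer would, in place of code of your own. Each camera call takes 0.05 s, during which the arm holds its last target. There are 200 camera calls.

### The job

Push the wooden ball that waits in the little lane of the drilling vise along it into the nest, against the two upright pins. Then turn the star wheel so that the screw pad closes on the ball, until the wheel's slip clutch clicks: at least one click but no more than four. Leave the ball clamped in the nest, and do not disturb the other things on the bench.

Things in the scene. Friction and masses are not known exactly. Their poses are not given: they have to be found in the camera images.
- ball_center (a point): Centre of the loose smoothly lacquered wooden ball (60 mm across, about 80 g), the only one on the vise (spares lie in a cardboard tray elsewhere). It starts on the deck in the lane, about 63 mm short of its seat, held lightly between two low steel cross ribs (2 mm high); a push of under 2 N rolls it over. Only the position matters.
- nest_centre (a point): Where the seated ball's centre belongs: 70 mm above the table, 30 mm above the aluminium deck. x points level along the lane, the way to push the ball; z is up. In this frame two steel pins, 12 mm across and standing 45 mm above the deck, are at (36, 0) and (9, -35) mm: the ball seats against both.
- nest: The deck with the lane; origin 50 mm below nest_centre, same axes. Wooden fences 18 mm above the deck, inner faces at y = -33 mm (x -100 to -12) and y = +33 mm (x -100 to -54); wooden end stop 10 mm high at x = -106. Pushed along x, the ball crosses a last 1.2 mm rib at x = -13 and stops in the nest at or a few mm from the pins (push until they resist); the pad brings it fully home.
- pad_face (a point): Centre of the face of the round steel screw pad (24 mm across), on the level clamping axis 70 mm above the table. y points from the pad along the screw to the star wheel: the pad closes along -y, towards the nest centre, at 60 degrees to the lane. x is level (away from the robot), z up. At the start the face is 40 to 58 mm from nest_centre; it clamps at 30 mm.
- wheel_centre (a point): Hub centre of the star wheel, 140 mm from pad_face along its +y; it advances with the pad. The point turns with the wheel: y is the axle (away from the nest); four steel spokes with black ball ends (16 mm across, centres 49 mm from the axle, outer ends 57 mm) stand at 45 degrees between its x and z axes, 90 degrees apart. Hub 38 mm across, 20 mm long.
- screw: The screw, turning with the wheel. To close, the TOP of the wheel moves towards -x of pad_face (towards the robot; clockwise seen from the outer end); the pad advances 5 mm per rad, 2 to 6 rad in all. Push a spoke end over the top with a closed finger, in an arc that follows it (a level push jams on a slanting spoke), lift, take the next. It holds by friction when let go.
- vise: The vise's steel bed and green nut block; does not move. The space above and around the wheel is free. The nut block is 60 mm wide, its top 85 mm above the table, its face 55 mm from the wheel's plane at the start and over 20 mm from it when clamped.
- wheel (a joint): Slip of the star wheel on its screw, rad: 0 at the start, near 0 while the screw turns along, then +0.52 (30 degrees) per click, the n-th click falling near 0.52 n - 0.2. A running wheel resists with about 4 N at a spoke's end (more on a slanting spoke); clamped, the resistance rises to about 7 N, then the clutch slips with a click and a sudden drop of force.
- jaw: The steel screw pad with its screw; origin at pad_face.
- ball: The wooden ball itself.
- varnish: Bystander: steel can with an orange band, 86 mm across, 110 mm high.
- glue: Bystander: yellow glue bottle, 52 mm across, 160 mm high.
- sanding_block: Bystander: cork sanding block with a wooden grip, 110 x 65 mm, 34 mm high.
- tape: Bystander: roll of yellow tape lying flat, 100 mm across, 25 mm high.
- driver: Bystander: screwdriver lying on the bench.
- brush: Bystander: brush lying on the bench.
- offcut: Bystander: piece of wood, 300 x 60 x 30 mm.
Mind the look-alikes: they are no part of the job. Of the things that look like the ball, the middle-sized one is meant.

How it is judged:
By the outcome, as a careful person would: the job done as asked, in the order asked, and still so for the second after the job is handed in, with the robot touching nothing.
It also fails if it takes over 72 s, if anything falls off the work surface, if the arm or the gripper's body presses on something with over 40 N, if the wrist force passes 120 N, or if a joint passes its speed limit or range.

## Working session

There is one attempt and no reset: what is moved stays moved. The work goes in short steps, Python scripts to look and compute and a shell command to move; the robot and the scene stay as the last step left them, time stands still between calls to the robot, and variables do not carry over. Pictures are saved under pics/ and viewed, at most 10 in all, crops included, and the job is handed in when it is done.

```bash
ls; mkdir -p pics; cat > h.py <<'E'
import numpy as np, cv2
from rig import read_state, capture, get_calibration, ctrl
from scipy.spatial.transform import Rotation as R
E
python3 - <<'E'
from h import *
for n in ("scene","side"):
    im,d=capture(n); np.savez(f"{n}0.npz",im=im,d=d)
    print(n,get_calibration(n))
    cv2.imwrite(f"pics/{n}0.png",cv2.resize(im[:,:,::-1],(800,600)))
print(get_calibration("wrist")); print(read_state())
E
```

```text
pics
scene {'fx': 381.5818644090488, 'fy': 381.5818644090488, 'cx': 250.17163959210137, 'cy': 192.05496276945027, 'position': array([ 1.31210011, -0.17049589,  1.06239863]), 'attitude': array([-141.39986292,    0.53471019,   76.30212155])}
side {'fx': 423.5974427480687, 'fy': 423.5974427480687, 'cx': 259.7121657937471, 'cy': 190.6077295354506, 'position': array([-0.0397281 , -0.80713091,  0.70751952]), 'attitude': array([-122.68944636,   -1.32891096,  -33.7968252 ])}
{'fx': 297.3186396354542, 'fy': 297.3186396354542, 'cx': 250.25656631811125, 'cy': 193.60626076489464, 'position': array([0.62504836, 0.08282625, 0.38339629]), 'attitude': array([ 1.63184354e+02,  5.44754230e-02, -4.76308152e-03])}
{'clock': 0.1, 'q': array([-6.05000221e+00,  2.81615529e+01,  8.93466649e+01,  1.34144460e-03,
        6.25494926e+01, -6.05069028e+00]), 'joint_vel': array([-0.03365257, -0.13981693, -0.09450773,  0.0362094 ,  0.07635318,
        0.03318919]), 'joint_efforts': array([ 2.47082615e-03, -6.13621187e+01, -2.58604574e+01,  6.93451893e-02,
        4.70101309e-02, -2.07912552e-05]), 'eef_pos': array([6.24785013e-01, 5.59025542e-05, 2.14110680e-01]), 'eef_rot': array([-1.79942736e+02, -7.26631863e-03,  9.00000655e+01]), 'contact_force': array([-0.24035067, -1.02387893,  0.8091197 ]), 'torque': array([0.02779242, 0.00145384, 0.00099841]), 'finger_force': 0.0, 'opening': 1.000741187706019}
```

View pics/scene0.png

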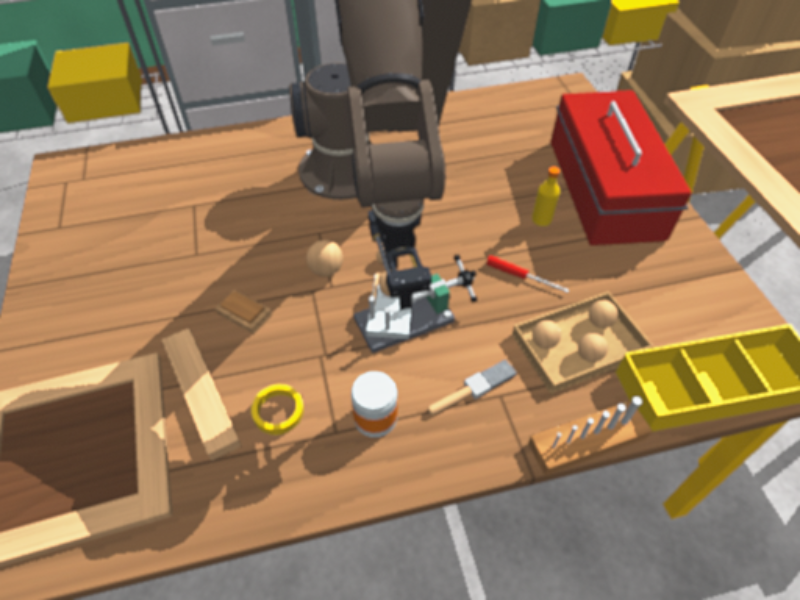

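View pics/side0.png

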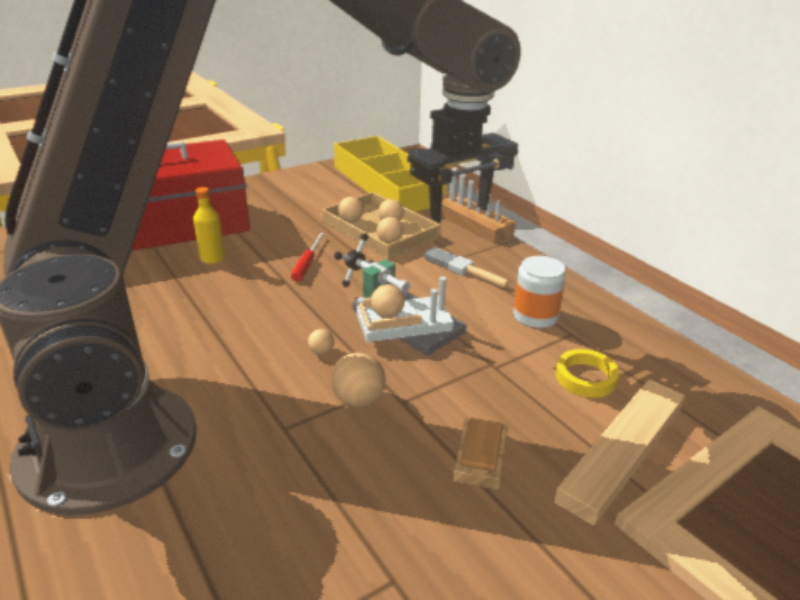

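Side view: the candidates for the ball are the one on the vise (387,300), a small loose ball (320,341), a big loose ball (358,380) and three spares in the tray (350,208), (391,210), (389,229). I choose (387,300), which sits in the lane next to the pins (434,306) and (443,290). Next I check it close up and measure.

```bash
cat >> h.py <<'E'
def cam(n):
    c=get_calibration(n); return c, R.from_euler('xyz',c["attitude"],degrees=True).as_matrix()
def cloud(n,d):
    c,M=cam(n); v,u=np.mgrid[:d.shape[0],:d.shape[1]]
    a=(u-c["cx"])/c["fx"]; b=(v-c["cy"])/c["fy"]
    if n=="wrist":
        r=np.hypot(a,b)+1e-9; t=np.tan(r)/r; a,b=a*t,b*t
    return np.stack([a,b,np.ones_like(a)],-1)*d[...,None]@M.T+c["position"]
def proj(n,P):
    c,M=cam(n); q=(np.atleast_2d(P)-c["position"])@M; a,b=q[:,0]/q[:,2],q[:,1]/q[:,2]
    if n=="wrist":
        r=np.hypot(a,b)+1e-9; s=np.arctan(r)/r; a,b=a*s,b*s
    return np.c_[a*c["fx"]+c["cx"],b*c["fy"]+c["cy"]]
def ray(n,u,v,z):
    c,M=cam(n); a,b=(u-c["cx"])/c["fx"],(v-c["cy"])/c["fy"]
    if n=="wrist":
        r=np.hypot(a,b)+1e-9; t=np.tan(r)/r; a,b=a*t,b*t
    w=M@[a,b,1]; return c["position"]+w*(z-c["position"][2])/w[2]
E
python3 - <<'E'
from h import *
s=np.load("side0.npz"); im,d=s["im"],s["d"]
W=cloud("side",d)
def at(x,y): # 800x600 coords
    u,v=int(x*.64),int(y*.64); return W[v,u].round(3)
for k,p in dict(ball=(387,300),pinA=(434,300),pinB=(443,285),hub=(354,259),small=(320,341),big=(358,380),nut=(376,270)).items(): print(k,at(*p))
P=W[170:215,215:275].reshape(-1,3); C=im[170:215,215:275].reshape(-1,3).astype(int)
c=im[130:250,190:320]; cv2.imwrite("pics/side_crop.png",cv2.resize(c[:,:,::-1],(780,720))[:600])
w,dw=capture("wrist"); np.savez("wrist0.npz",im=w,d=dw)
cv2.imwrite("pics/wrist0.png",cv2.resize(w[:,:,::-1],(800,600)))
E
```

```text
ball [ 0.475 -0.002  0.089]
pinA [ 0.547 -0.041  0.086]
pinB [ 0.582 -0.02   0.095]
hub [0.507 0.166 0.083]
small [0.354 0.018 0.038]
big [ 0.34  -0.138  0.068]
nut [0.52  0.106 0.084]
```

View pics/side_crop.png

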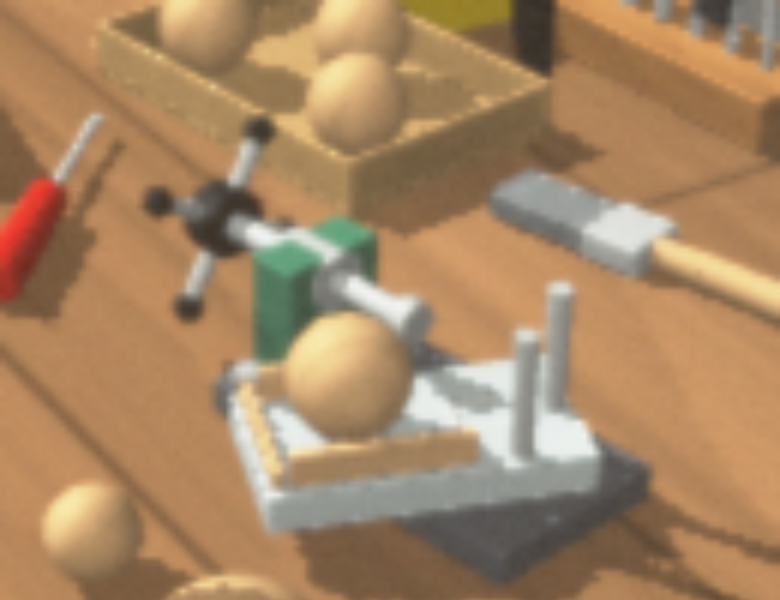

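View pics/wrist0.png

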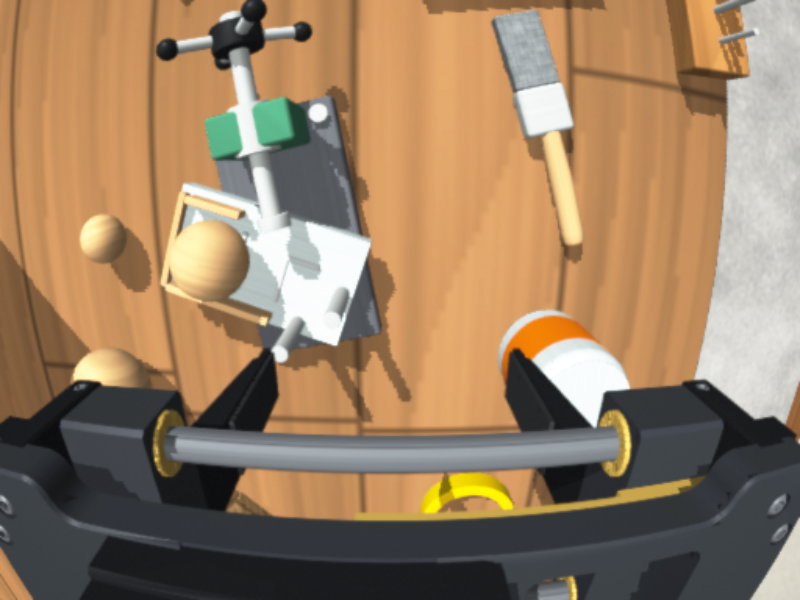

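The crop confirms the choice: the wooden ball in the lane between the fences, with the pins, pad, nut and star wheel around it. The wrist view shows the ball at (208,260), pin tops (282,352) and (332,320), pad (273,222), hub (237,35) and spoke ends (167,48), (301,32), (254,10). I fit these.

```bash
python3 - <<'E'
from h import *
from scipy.optimize import least_squares
for n in ("side","wrist"):
    s=np.load(n+"0.npz"); im,d=s["im"],s["d"]; W=cloud(n,d)
    hsv=cv2.cvtColor(im,cv2.COLOR_RGB2HSV)
    near=lambda c,r:np.linalg.norm(W-c,axis=2)<r
    m=near([.49,.01,.07],.05)&(hsv[...,1]>60)&(W[...,2]>.066); P=W[m]
    f=least_squares(lambda x:np.linalg.norm(P-x,axis=1)-.03,[.49,.01,.07],loss="soft_l1",f_scale=.001)
    print(n,"ball",f.x.round(4),len(P))
    # pins: grey above deck 52..90mm, near
    g=(hsv[...,1]<60)&(W[...,2]>.055)&(W[...,2]<.09)&near([.56,-.03,.07],.06)
    P=W[g]; _,lab,ctr=cv2.kmeans(P[:,:2].astype(np.float32),2,None,(3,50,1e-4),5,0)
    for k in 0,1:
        Q=P[lab[:,0]==k]; 
        vd=ctr[k]-cam(n)[0]["position"][:2]; vd=vd/np.linalg.norm(vd)
        print(" pin",len(Q),np.median(Q,0).round(4),"axis~",(np.median(Q,0)[:2]+vd*.0047).round(4))
    # black ball ends / hub
    b=(im.max(2)<70)&near([.5,.17,.08],.1)&(W[...,2]>.02)
    nl,L,st,cc=cv2.connectedComponentsWithStats(b.astype(np.uint8))
    for i in range(1,nl):
        if st[i,4]>3: print(" blk",cc[i].round(1),st[i,4],W[L==i].mean(0).round(4))
    b=(hsv[...,0]>60)&(hsv[...,0]<90)&(hsv[...,1]>90)&near([.52,.11,.08],.06)
    print(" green",W[b].mean(0).round(4))
    dk=(hsv[...,1]<60)&near([.53,.0,.04],.08)&(abs(W[...,2]-.04)<.006); print(" deck z",np.median(W[dk][:,2]))
E
```

```text
side ball [0.4912 0.0198 0.0706] 311
 pin 42 [ 0.5824 -0.0177  0.0725] axis~ [ 0.5853 -0.0141]
 pin 52 [ 0.5448 -0.0409  0.0721] axis~ [ 0.5476 -0.0372]
 blk [233.2 151.4] 5 [0.539  0.1766 0.1152]
 blk [216.5 163.5] 4 [0.4736 0.163  0.0989]
 blk [226.8 166.6] 32 [0.511  0.1685 0.0747]
 green [0.5233 0.1057 0.0859]
 deck z 0.04053786206173038
wrist ball [0.4923 0.02   0.0688] 2053
 pin 147 [ 0.5527 -0.0327  0.0717] axis~ [ 0.5501 -0.0366]
 pin 103 [ 0.5888 -0.0082  0.0744] axis~ [ 0.587  -0.0126]
 blk [152.6  21.3] 766 [0.5248 0.1762 0.0868]
 blk [193.5  20.1] 89 [0.5613 0.1848 0.0499]
 blk [106.8  31.6] 134 [0.479  0.1691 0.0995]
 blk [189.9  81.3] 257 [0.5587 0.1122 0.0554]
 blk [145.9 100.6] 11 [0.5141 0.0928 0.0755]
 green [0.5371 0.1112 0.08  ]
 deck z 0.039178398802857034
```

Nest pose from the pins: yaw about -20°, centre (0.5523,-0.0011). That puts the ball 63 mm short of it at (0.493,0.020), which matches the sphere fit. I move behind the ball, closing the fingers, and look at the wheel from there.

```bash
python3 -m creep '[[1,-4.5,0,0,0,0.1,1],[2,-9,0,0,0,0.2,1],[3,-13.5,0,0,0,0.3,1],[3.75,-17.9,0,0,0,0.349,1],[3.75,-17.9,0,0,0,0.349,1],[3.75,-17.9,0,0,0,0.349,1],[3.75,-17.9,0,0,0,0.349,1],[3.75,-17.9,0,0,0,0.349,1]]' 20
python3 - <<'E'
from h import *
w,d=capture("wrist"); np.savez("wrist1.npz",im=w,d=d,pos=get_calibration("wrist")["position"],att=get_calibration("wrist")["attitude"])
cv2.imwrite("pics/wrist1.png",cv2.resize(w[:,:,::-1],(800,600)))
s=read_state(); print(s["eef_pos"],s["eef_rot"],s["opening"])
E
```

```text
clock: 0.95
eef_pos: [0.4469, 0.0373, 0.2145]
eef_rot: [180.0, -0.0, 70.0]
contact_force: [-0.5, -0.1, -1.1]
opening: 0.382
finger_force: 0.0
[0.44674428 0.03732891 0.2143689 ] [-1.79991296e+02  4.13367942e-03  6.99992659e+01] 0.3391478005290653
```

View pics/wrist1.png

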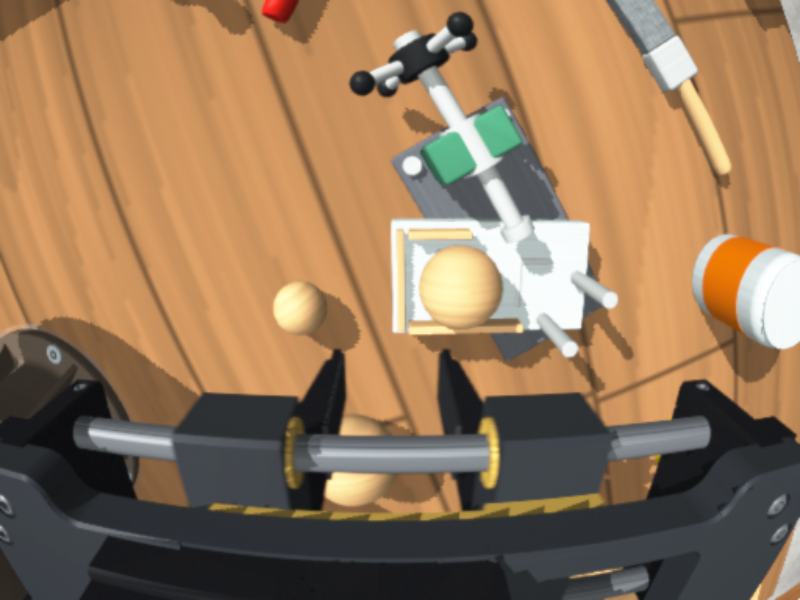

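Here the lane runs level in the image: ball (461,287), pin tops (610,298) and (570,348), pad (517,230), hub (418,60). The upper spoke ends are at (459,23) and (362,83), the lower ones at (466,42) and (387,90). Now the numbers for ball and wheel.

```bash
python3 - <<'E'
from h import *
from scipy.optimize import least_squares
s=np.load("wrist1.npz"); im,d=s["im"],s["d"]; W=cloud("wrist",d); hsv=cv2.cvtColor(im,cv2.COLOR_RGB2HSV)
near=lambda c,r:np.linalg.norm(W-c,axis=2)<r
N=np.array([.5523,-.0011,.07]); Rn=R.from_euler('z',-20,degrees=True).as_matrix()
P=W[near([.492,.02,.07],.05)&(hsv[...,1]>60)&(W[...,2]>.066)]
f=least_squares(lambda x:np.linalg.norm(P-x,axis=1)-.03,[.49,.01,.07],loss="soft_l1",f_scale=.001)
print("ball nest",(1000*(f.x-N)@Rn).round(1),len(P))
Rp=R.from_euler('z',10,degrees=True).as_matrix() # pad: x,y,z
Q=(W-N)@Rp*1000
for n,(x,y) in dict(e1=(459,23),e2=(362,83),e3=(466,42),e4=(387,90),hub=(418,60),pad=(517,228)).items():
    u,v=int(x*.64),int(y*.64); a=Q[v-1:v+2,u-1:u+2].reshape(-1,3); print(n,np.median(a,0).round(1))
def sph(n,x,y,r):
    u,v=int(x*.64),int(y*.64); w=np.s_[v-10:v+11,u-10:u+11]
    p=Q[w][im[w].max(2)<70]; p=p[p[:,2]>p[:,2].max()-14]
    f=least_squares(lambda c:np.linalg.norm(p-c,axis=1)-8,p.mean(0)-[0,0,5],loss="soft_l1",f_scale=1); print(n,len(p),f.x.round(1))
sph("e1",459,23,8); sph("e2",362,83,8)
g=(hsv[...,1]<50)&(Q[...,2]>-14)&(Q[...,2]<15)&(Q[...,1]>30)&(Q[...,1]<70)&(abs(Q[...,0])<25)
print("pad y pct",np.percentile(Q[g][:,1],[1,5,25]),"x",np.percentile(Q[g][:,0],[2,50,98]),g.sum())
for nm,p in (("pinA",[36,0]),("pinB",[9,-35])):
    t=N+Rn@np.array([p[0],p[1],15])/1000; print(nm,"expect top px800",(proj("wrist",t)/.64).round(0))
E
```

```text
ball nest [-63.4  -0.7  -1.4] 2202
e1 [ 19.8 183.3  48.7]
e2 [-45.9 181.1  32.2]
e3 [ 36.6 182.6 -18.8]
e4 [-30.1 180.5 -35.9]
hub [ -7.1 180.   17.3]
pad [-2.4 52.5  9. ]
e1 1 [-55.9 127.9 305.6]
e2 168 [-44.9 182.7  24.3]
pad y pct [43.76811108 44.6851248  49.0783778 ] x [-11.8198331   -2.17375766   9.27816615] 425
pinA expect top px800 [[599. 292.]]
pinB expect top px800 [[559. 339.]]
```

```bash
python3 -m creep '[[0,0,3,0,0,0,1],[0,0,5,0,0,0,1],[0,0,5,0,0,0,1],[0,0,5,0,0,0,1],[0,0,6,0,0,0,1],[0,0,10,0,0,0,1],[0,0,13.5,0,0,0,1],[0,0,15.1,0,0,0,1]]'
```

```text
clock: 1.8
eef_pos: [0.4455, 0.0375, 0.0617]
eef_rot: [-179.9, 0.0, 70.0]
contact_force: [1.1, -0.2, 0.6]
opening: 0.004
finger_force: 0.0
```

```bash
python3 -m creep '[[0,0.6,0,0,0,0,1],[0,1.2,0,0,0,0,1],[0,1.7,0,0,0,0,1],[0,2.2,0,0,0,0,1],[0,2.7,0,0,0,0,1],[0,3.2,0,0,0,0,1],[0,3.7,0,0,0,0,1],[0,4.2,0,0,0,0,1]]'
python3 -m creep '[[0,0.4,0,0,0,0,1],[0,0.8,0,0,0,0,1],[0,1.2,0,0,0,0,1],[0,1.6,0,0,0,0,1],[0,1.9,0,0,0,0,1],[0,2.1,0,0,0,0,1],[0,2.2,0,0,0,0,1],[0,2.2,0,0,0,0,1]]'
python3 - <<'E'
from h import *
w,d=capture("wrist"); np.savez("wrist2.npz",im=w,d=d)
cv2.imwrite("pics/wrist2.png",cv2.resize(w[:,:,::-1],(800,600)))
E
```

```text
clock: 2.6
eef_pos: [0.4859, 0.023, 0.0637]
eef_rot: [180.0, -0.0, 70.0]
contact_force: [-0.6, 1.2, -0.3]
opening: 0.001
finger_force: 0.0
clock: 3.4
eef_pos: [0.5062, 0.0156, 0.0636]
eef_rot: [180.0, -0.0, 70.0]
contact_force: [-0.6, -0.0, -0.1]
opening: 0.003
finger_force: 0.0
```

View pics/wrist2.png

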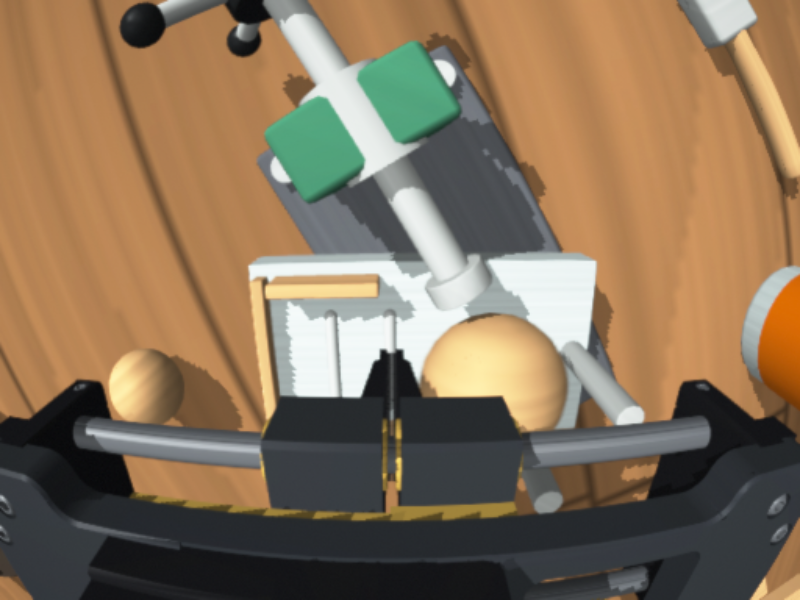

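The ball has rolled up to the pins, centre about (495,375), with pin A's base beside it at (572,352). I fit its position.

```bash
cat >> h.py <<'E'
from scipy.optimize import least_squares
N=np.array([.5523,-.0011,.07]); Rn=R.from_euler('z',-20,degrees=True).as_matrix()
def ballfit(im,d,g):
    W=cloud("wrist",d); hsv=cv2.cvtColor(im,cv2.COLOR_RGB2HSV)
    P=W[(np.linalg.norm(W-g,axis=2)<.04)&(hsv[...,1]>60)&(W[...,2]>.066)]
    return least_squares(lambda x:np.linalg.norm(P-x,axis=1)-.03,g,loss="soft_l1",f_scale=.001).x,len(P)
E
python3 - <<'E'
from h import *
s=np.load("wrist2.npz"); x,n=ballfit(s["im"],s["d"],N-[.005,0,0]); print(x,n,(1000*(x-N)@Rn).round(1)); 
t=read_state(); print((1000*(t["eef_pos"]-N)@Rn).round(1))
W=cloud("wrist",s["d"]); Q=(W-N)@Rn*1000; hsv=cv2.cvtColor(s["im"],cv2.COLOR_RGB2HSV)
for nm,p in (("A",[36,0]),("B",[9,-35])):
    g=(hsv[...,1]<60)&(Q[...,2]>-12)&(Q[...,2]<20)&(np.hypot(Q[...,0]-p[0],Q[...,1]-p[1])<14); P=Q[g]
    f=least_squares(lambda c:np.hypot(P[:,0]-c[0],P[:,1]-c[1])-6,p,loss="soft_l1",f_scale=1); print(nm,g.sum(),f.x.round(1),P[:,2].max())
E
```

```text
[ 5.44072706e-01 -1.50710992e-04  6.96308003e-02] 4616 [-8.1 -1.9 -0.4]
[-49.1  -0.   -6.4]
A 507 [36.3 -0.1] 19.92098526957411
B 62 [ 10.2 -35.4] 19.954249002514352
```

Pins match within 1 mm and the ball is still 8 mm short, so I push on until the pins resist.

```bash
python3 -m creep '[[0,0.2,0,0,0,0,1],[0,0.4,0,0,0,0,1],[0,0.5,0,0,0,0,1],[0,0.6,0,0,0,0,1],[0,0.6,0,0,0,0,1]]'
python3 -m creep '[[0,0.1,0,0,0,0,1],[0,0.2,0,0,0,0,1],[0,0.2,0,0,0,0,1]]'
python3 - <<'E'
from h import *
w,d=capture("wrist"); x,n=ballfit(w,d,N); print(n,(1000*(x-N)@Rn).round(1)); 
t=read_state(); print((1000*(t["eef_pos"]-N)@Rn).round(1),t["contact_force"])
E
```

```text
clock: 3.95
eef_pos: [0.5119, 0.0135, 0.0636]
eef_rot: [180.0, -0.0, 70.0]
contact_force: [-0.2, -0.7, 0.1]
opening: 0.004
finger_force: 0.0
clock: 4.25
eef_pos: [0.5138, 0.0129, 0.0637]
eef_rot: [180.0, -0.0, 70.0]
contact_force: [0.1, -0.2, 0.2]
opening: 0.005
finger_force: 0.0
5275 [-0.8  2.3 -1.2]
[-41.   -0.   -6.3] [-0.35450318 -0.59083919 -0.43606478]
```

```bash
python3 -m creep '[[0,0.1,0,0,0,0,1],[0,0.15,0,0,0,0,1],[0,0.15,0,0,0,0,1]]'
python3 - <<'E'
from h import *
w,d=capture("wrist"); x,n=ballfit(w,d,N); print(n,(1000*(x-N)@Rn).round(1)); 
t=read_state(); print((1000*(t["eef_pos"]-N)@Rn).round(1),t["contact_force"])
E
```

```text
clock: 4.6
eef_pos: [0.5152, 0.0124, 0.0637]
eef_rot: [180.0, -0.0, 70.0]
contact_force: [-0.2, -0.3, 0.2]
opening: 0.003
finger_force: 0.0
5217 [-0.8  2.3 -1.2]
[-39.5  -0.   -6.4] [-0.18558369  0.22882181  0.23211065]
```

The ball is seated within about 3 mm of both pins and stays put. I retreat, rise and go over the wheel.

```bash
python3 -m creep '[[0,-1,0,0,0,0,1],[0,-2,0,0,0,0,1],[0,-2,-5,0,0,0,1],[0,-2,-10,0,0,0,1],[4,-2,-14,0,0,-0.13,1],[8.5,-1.5,-15.5,0,0,-0.26,1],[13.4,-1,-15.5,0,0,-0.39,1],[18.4,-1,-15.5,0,0,-0.524,1]]'
python3 -m creep '[[0,0,0,0,0,0,1],[0,0,0,0,0,0,1]]'
python3 - <<'E'
from h import *
w,d=capture("wrist"); np.savez("wrist3.npz",im=w,d=d)
cv2.imwrite("pics/wrist3.png",cv2.resize(w[:,:,::-1],(800,600)))
x,n=ballfit(w,d,N); print(n,(1000*(x-N)@Rn).round(1),read_state()["eef_pos"])
E
```

```text
clock: 5.45
eef_pos: [0.5678, 0.188, 0.2197]
eef_rot: [179.9, 0.0, 100.3]
contact_force: [0.5, -0.0, -1.1]
opening: 0.004
finger_force: 0.0
clock: 5.65
eef_pos: [0.5666, 0.1871, 0.218]
eef_rot: [-179.9, 0.0, 100.1]
contact_force: [0.1, -1.1, 0.3]
opening: 0.005
finger_force: 0.0
0 [0. 0. 0.] [0.5666388  0.18612269 0.21815467]
```

View pics/wrist3.png

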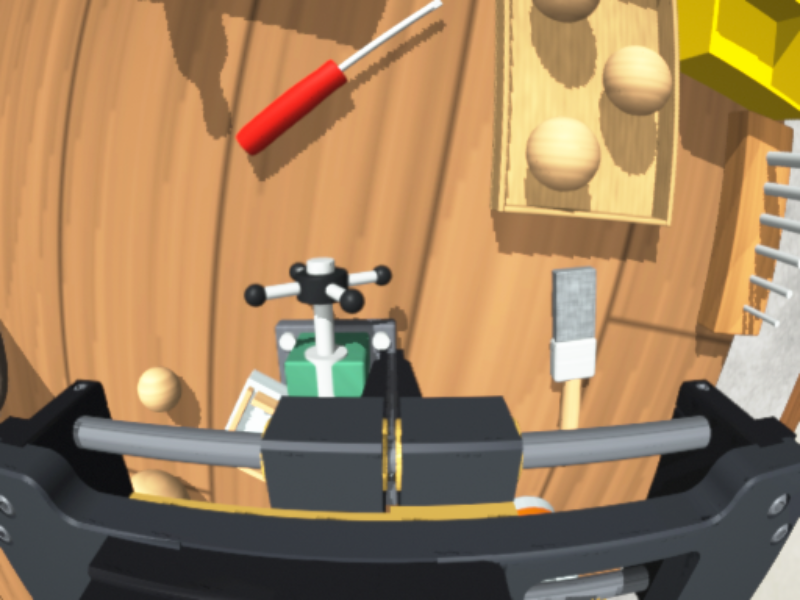

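The axle is upright in the image: hub (322,285), top end e1 (351,300), left end e2 (255,295), right end e3 (382,275), low end (298,270). The tray is clear of the wheel. Fit of the ends:

```bash
cat >> h.py <<'E'
Rp=R.from_euler('z',10,degrees=True).as_matrix()
def ends(im,d,pts):
    Q=(cloud("wrist",d)-N)@Rp*1000; o=[]
    for x,y in pts:
        u,v=int(x*.64),int(y*.64); w=np.s_[v-9:v+10,u-9:u+10]; p=Q[w][(im[w].max(2)<75)]; c=np.median(Q[v-1:v+2,u-1:u+2].reshape(-1,3),0)
        p=p[np.linalg.norm(p-c,axis=1)<10]
        f=least_squares(lambda a:np.linalg.norm(p-a,axis=1)-8,c-[0,0,6],loss="soft_l1",f_scale=1); o.append(f.x); print(len(p),f.x.round(1))
    return np.array(o)
E
python3 - <<'E'
from h import *
s=np.load("wrist3.npz"); e=ends(s["im"],s["d"],[(351,300),(255,295),(382,275),(298,270)])
h=e.mean(0); print("hub",h.round(1)); r=e-h; print(np.hypot(r[:,0],r[:,2]).round(1),np.degrees(np.arctan2(r[:,2],r[:,0])).round(1))
t=read_state()["eef_pos"]; print("tcp pad",((t-N)@Rp*1000).round(1))
E
```

```text
161 [ 22.3 182.9  41.3]
129 [-45.1 182.   24.4]
75 [ 38.8 183.4 -25.8]
33 [-26.8 181.8 -42.1]
hub [ -2.7 182.5  -0.5]
[48.7 49.2 48.6 48. ] [  59.2  149.6  -31.3 -120.1]
tcp pad [ 46.6 181.9 148.2]
```

```bash
python3 -m creep '[[0,0.3,4,0,0,0,1],[0,0.3,8,0,0,0,1],[0,0.3,11.5,0,0,0,1],[0,0.3,11.5,0,0,0,1],[0,0.3,11.5,0,0,0,1]]'
python3 -c "
from h import *
t=read_state(); print(((t['eef_pos']-N)@Rp*1000-[-2.7,182.5,0]).round(1),t['contact_force'])"
```

```text
clock: 6.2
eef_pos: [0.5707, 0.1858, 0.1044]
eef_rot: [-180.0, 0.0, 99.9]
contact_force: [-0.2, 0.0, 0.9]
opening: 0.001
finger_force: 0.0
[53.2 -1.6 34.4] [-0.19241055  0.01319233  0.86269182]
```

```bash
python3 -m creep '[[0,-0.6,0,0,0,0,1],[0,-1.1,0,0,0,0,1],[-0.1,-1.9,-0.25,0,0,0,1],[-0.2,-2.7,-0.5,0,0,0,1],[-0.3,-3.55,-0.55,0,0,0,1],[-0.35,-4.4,-0.5,0,0,0,1],[-0.45,-5.25,-0.25,0,0,0,1],[-0.5,-6.0,0.1,0,0,0,1]]'
python3 -m creep '[[-0.1,-0.4,0.2,0,0,0,1],[-0.15,-0.75,0.4,0,0,0,1],[-0.15,-1.0,0.5,0,0,0,1],[-0.15,-1.0,0.5,0,0,0,1]]'
python3 - <<'E'
from h import *
t=read_state(); print(((t['eef_pos']-N)@Rp*1000-[-2.7,182.5,0]).round(1),t['contact_force'])
w,d=capture("wrist"); np.savez("wrist4.npz",im=w,d=d)
cv2.imwrite("pics/wrist4.png",cv2.resize(w[:,:,::-1],(800,600)))
E
```

```text
clock: 7.0
eef_pos: [0.5135, 0.1715, 0.105]
eef_rot: [179.6, -0.0, 100.0]
contact_force: [4.3, 0.3, 4.1]
opening: 0.0
finger_force: 1.9
clock: 7.4
eef_pos: [0.5029, 0.1681, 0.0982]
eef_rot: [179.9, 0.0, 100.0]
contact_force: [1.6, -0.8, 5.7]
opening: 0.005
finger_force: 2.3
[-16.6  -7.3  28.2] [ 1.58702298 -0.80738973  5.73694385]
```

View pics/wrist4.png

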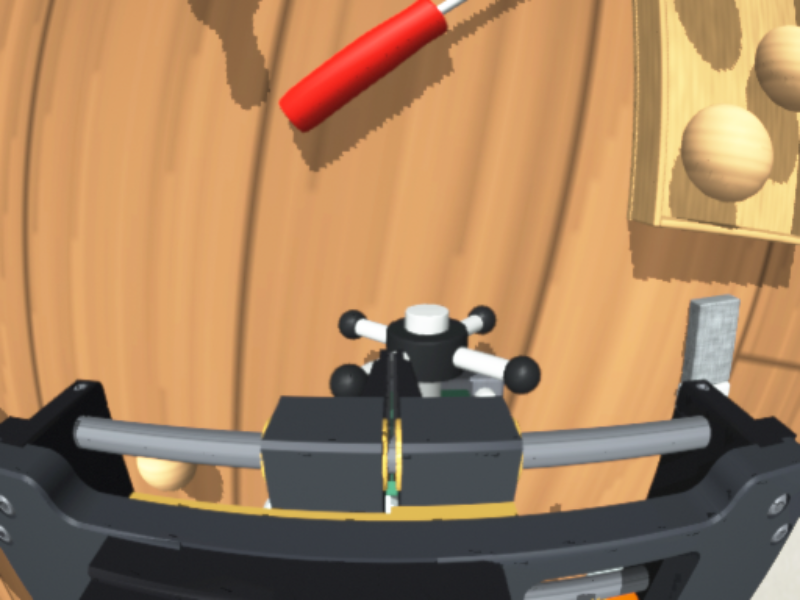

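The push worked: the finger sits behind spoke end (350,380), and the next end is upper right at (522,373). I measure the angle.

```bash
python3 - <<'E'
from h import *
s=np.load("wrist4.npz"); e=ends(s["im"],s["d"],[(522,373),(350,380),(482,319),(352,323)]); h=[-2.7,0,0]
r=e-h; print(np.degrees(np.arctan2(r[:,2],r[:,0])).round(1),np.hypot(r[:,0],r[:,2]).round(1))
E
```

```text
312 [ 33.7 177.3  31.7]
296 [-35.6 176.2  35.7]
129 [ 29.7 177.3 -37.2]
148 [-39.  176.3 -33.5]
[  41.   132.7  -48.9 -137.3] [48.3 48.6 49.4 49.4]
```

```bash
python3 -m creep '[[0,0.4,0,0,0,0,1],[0,0.4,-4.5,0,0,0,1],[0,4.5,-4.5,0,0,0,1],[0,8,-4.5,0,0,0,1],[0,8,-1,0,0,0,1],[0,8,0.4,0,0,0,1],[0,8,0.4,0,0,0,1]]'
python3 -c "
from h import *
t=read_state(); print(((t['eef_pos']-N)@Rp*1000-[-2.7,182.5,0]).round(1),t['contact_force'])"
```

```text
clock: 8.15
eef_pos: [0.5798, 0.1818, 0.0914]
eef_rot: [-179.7, 0.0, 100.0]
contact_force: [-0.6, -0.0, 0.7]
opening: 0.007
finger_force: 0.0
[61.5 -7.2 21.4] [-0.63402435 -0.04539868  0.68358768]
```

```bash
python3 -m creep '[[0,-0.8,-0.1,0,0,0,1],[-0.1,-1.3,-0.5,0,0,0,1],[-0.15,-2.0,-1.0,0,0,0,1],[-0.25,-2.8,-1.4,0,0,0,1],[-0.35,-3.6,-1.6,0,0,0,1],[-0.4,-4.45,-1.65,0,0,0,1],[-0.5,-5.3,-1.6,0,0,0,1]]'
python3 -m creep '[[0,-0.4,0.1,0,0,0,1],[0,-0.8,0.2,0,0,0,1]]'
python3 -m creep '[[0,-0.4,0.15,0,0,0,1],[0,-0.8,0.3,0,0,0,1]]'
python3 - <<'E'
from h import *
t=read_state(); print(((t['eef_pos']-N)@Rp*1000-[-2.7,182.5,0]).round(1),t['contact_force'])
w,d=capture("wrist"); np.savez("wrist5.npz",im=w,d=d)
cv2.imwrite("pics/wrist5.png",cv2.resize(w[:,:,::-1],(800,600)))
hsv=cv2.cvtColor(w,cv2.COLOR_RGB2HSV); Q=(cloud("wrist",d)-N)@Rp*1000
b=(w.max(2)<60)&(abs(Q[...,1]-172)<16)&(np.hypot(Q[...,0]+2.7,Q[...,2])<62)&(np.hypot(Q[...,0]+2.7,Q[...,2])>36)
nl,L,st,cc=cv2.connectedComponentsWithStats(b.astype(np.uint8))
for i in range(1,nl):
    if st[i,4]>25:
        q=np.median(Q[L==i],0); print((cc[i]/.64).round(),st[i,4],q.round(1))
E
```

```text
clock: 8.85
eef_pos: [0.5331, 0.1684, 0.1135]
eef_rot: [179.4, -0.0, 100.0]
contact_force: [6.7, 1.5, 18.8]
opening: 0.005
finger_force: 8.4
clock: 9.05
eef_pos: [0.5244, 0.1667, 0.111]
eef_rot: [179.5, 0.0, 100.0]
contact_force: [3.3, -0.9, 7.0]
opening: 0.005
finger_force: 3.1
clock: 9.25
eef_pos: [0.5155, 0.1652, 0.1069]
eef_rot: [179.7, 0.0, 100.0]
contact_force: [3.0, -0.4, 4.3]
opening: 0.003
finger_force: 2.0
[ -4.7 -12.3  36.9] [ 3.01621798 -0.39986829  4.28561972]
[433. 307.] 56 [ 16.6 176.4 -41.2]
[309. 330.] 127 [-49.3 171.3 -14.1]
[501. 355.] 237 [ 40.5 173.2  23.2]
[377. 372.] 619 [-11.7 181.3  50.2]
```

```bash
python3 - <<'E'
from h import *
s=np.load("wrist5.npz"); e=ends(s["im"],s["d"],[(501,355),(309,330),(433,307)]); h=[-2.7,0,0]
r=e-h; print(np.degrees(np.arctan2(r[:,2],r[:,0])).round(1),np.hypot(r[:,0],r[:,2]).round(1))
E
```

```text
274 [ 41.9 171.3  17.4]
169 [-48.6 170.  -20. ]
70 [ 15.1 170.9 -46.5]
[  21.3 -156.5  -69. ] [47.9 50.1 49.8]
```

```bash
python3 -m creep '[[0,-0.35,0.2,0,0,0,1],[0,-0.35,0.2,0,0,0,1]]'
python3 -m creep '[[0,-0.35,0.25,0,0,0,1],[0,-0.35,0.25,0,0,0,1]]'
python3 -m creep '[[0,-0.35,0.25,0,0,0,1],[0,-0.35,0.25,0,0,0,1]]'
python3 -m creep '[[0,-0.2,0.15,0,0,0,1],[0,-0.2,0.15,0,0,0,1]]'
cat > meas.py <<'E'
from h import *
t=read_state(); print("tcp-hub0",((t['eef_pos']-N)@Rp*1000-[-2.7,182.5,0]).round(1),t['contact_force'].round(1))
w,d=capture("wrist"); np.savez("last.npz",im=w,d=d); Q=(cloud("wrist",d)-N)@Rp*1000
rr=np.hypot(Q[...,0]+2.7,Q[...,2])
b=(w.max(2)<60)&(abs(Q[...,1]-170)<11)&(rr<60)&(rr>38)
nl,L,st,cc=cv2.connectedComponentsWithStats(b.astype(np.uint8))
P=[tuple(cc[i]/.64) for i in range(1,nl) if st[i,4]>25]; print(np.round(P))
e=ends(w,d,P); r=e-[-2.7,0,0]
print(np.degrees(np.arctan2(r[:,2],r[:,0])).round(1),np.hypot(r[:,0],r[:,2]).round(1),e[:,1].round(1))
E
python3 meas.py
```

```text
clock: 9.5
eef_pos: [0.5111, 0.1645, 0.1034]
eef_rot: [179.9, 0.0, 100.0]
contact_force: [3.0, 0.1, 3.1]
opening: 0.009
finger_force: 1.3
clock: 9.7
eef_pos: [0.5075, 0.1638, 0.1003]
eef_rot: [180.0, 0.0, 100.0]
contact_force: [2.6, -1.0, 5.3]
opening: 0.005
finger_force: 2.4
clock: 9.9
eef_pos: [0.504, 0.1631, 0.0977]
eef_rot: [180.0, 0.0, 100.0]
contact_force: [2.5, -1.8, 5.5]
opening: 0.006
finger_force: 2.7
clock: 10.1
eef_pos: [0.5025, 0.1628, 0.0964]
eef_rot: [179.9, 0.0, 100.0]
contact_force: [3.8, -2.5, 6.9]
opening: 0.005
finger_force: 3.2
tcp-hub0 [-17.9 -12.4  26.4] [ 3.8 -2.5  6.9]
[[493. 326.]
 [355. 329.]
 [395. 375.]
 [522. 386.]
 [348. 383.]]
135 [ 32.  169.2 -35.4]
144 [-37.1 168.2 -35.7]
275 [-19.1 175.9  46.4]
313 [ 31.9 169.3  33.8]
252 [-37.5 167.9  33.9]
[ -45.6 -134.   109.5   44.4  135.8] [49.5 49.6 49.2 48.4 48.6] [169.2 168.2 175.9 169.3 167.9]
```

Wheel turned 166° and the wheel has moved 13.9 mm, so the pad is just about clamping. Third spoke next.

```bash
python3 -m creep '[[0,0.4,0,0,0,0,1],[0,0.4,-4.5,0,0,0,1],[-0.1,4.5,-4.5,0,0,0,1],[-0.1,7.8,-4.5,0,0,0,1],[-0.1,7.8,-1,0,0,0,1],[-0.1,7.8,0,0,0,0,1],[-0.1,7.8,0,0,0,0,1]]'
python3 -m creep '[[0,-0.5,-0.1,0,0,0,1],[0,-0.9,-0.3,0,0,0,1],[0,-1.2,-0.55,0,0,0,1],[0,-1.5,-0.75,0,0,0,1]]'
python3 -m creep '[[0,-0.15,-0.1,0,0,0,1],[0,-0.3,-0.2,0,0,0,1]]'
python3 meas.py
```

```text
clock: 10.85
eef_pos: [0.5775, 0.1753, 0.0942]
eef_rot: [-179.7, 0.0, 100.0]
contact_force: [0.8, 0.1, 0.1]
opening: 0.004
finger_force: 0.0
clock: 11.25
eef_pos: [0.5649, 0.1731, 0.1048]
eef_rot: [179.8, 0.0, 100.0]
contact_force: [6.0, 1.8, -2.2]
opening: 0.001
finger_force: 2.8
clock: 11.45
eef_pos: [0.563, 0.1726, 0.1068]
eef_rot: [179.7, 0.0, 100.0]
contact_force: [7.4, 1.5, 0.0]
opening: 0.002
finger_force: 3.9
tcp-hub0 [ 43.4 -13.3  36.8] [7.4 1.5 0. ]
[[254. 318.]
 [382. 322.]
 [207. 371.]
 [356. 376.]]
95 [-34.1 167.8 -38.1]
152 [ 34.7 169.2 -32.4]
300 [-40.3 167.8  30.8]
232 [ 29.  168.9  36.6]
[-129.5  -40.9  140.7   49.1] [49.3 49.5 48.6 48.4] [167.8 169.2 167.8 168.9]
```

```bash
python3 -m creep '[[0,-0.3,0,0,0,0,1],[0,-0.3,0,0,0,0,1]]'
python3 -m creep '[[0,-0.2,0,0,0,0,1],[0,-0.4,-0.1,0,0,0,1]]'
python3 -m creep '[[0,-0.2,-0.1,0,0,0,1],[0,-0.4,-0.1,0,0,0,1]]'
python3 meas.py
```

```text
clock: 11.7
eef_pos: [0.5617, 0.1723, 0.1077]
eef_rot: [179.5, 0.0, 100.0]
contact_force: [11.6, 1.3, 4.1]
opening: 0.006
finger_force: 5.4
clock: 11.9
eef_pos: [0.5594, 0.1718, 0.1094]
eef_rot: [179.3, 0.0, 100.0]
contact_force: [16.7, 1.8, 8.2]
opening: 0.003
finger_force: 8.3
clock: 12.1
eef_pos: [0.5566, 0.1713, 0.1113]
eef_rot: [179.1, 0.0, 100.0]
contact_force: [20.7, 1.4, 16.1]
opening: 0.006
finger_force: 10.3
tcp-hub0 [ 36.9 -13.5  41.3] [20.7  1.4 16.1]
[[277. 312.]
 [401. 323.]
 [219. 364.]
 [357. 376.]]
79 [-28.2 167.5 -42.1]
163 [ 38.8 168.8 -26.6]
286 [-44.2 167.5  25. ]
212 [ 23.4 168.3  41. ]
[-121.2  -32.7  148.9   57.5] [49.3 49.3 48.5 48.6] [167.5 168.8 167.5 168.3]
```

Force is partly radial (finger held down against the rising ball end), so I follow the arc more steeply upward.

```bash
python3 -m creep '[[0,0,-0.3,0,0,0,1],[0,-0.3,-0.5,0,0,0,1]]'
python3 -m creep '[[0,-0.3,-0.15,0,0,0,1],[0,-0.3,-0.15,0,0,0,1]]'
python3 -m creep '[[0,-0.3,-0.15,0,0,0,1],[0,-0.3,-0.15,0,0,0,1]]'
python3 meas.py
```

```text
clock: 12.35
eef_pos: [0.5516, 0.1703, 0.1152]
eef_rot: [179.4, 0.0, 100.0]
contact_force: [11.9, -0.5, 8.8]
opening: 0.004
finger_force: 6.4
clock: 12.55
eef_pos: [0.5475, 0.1697, 0.1167]
eef_rot: [179.5, 0.0, 100.0]
contact_force: [2.9, 3.4, 2.4]
opening: 0.005
finger_force: 1.6
clock: 12.75
eef_pos: [0.5413, 0.1689, 0.1161]
eef_rot: [-180.0, 0.0, 100.0]
contact_force: [0.1, 0.1, 0.4]
opening: 0.009
finger_force: 0.3
tcp-hub0 [ 21.4 -13.1  46.1] [0.1 0.1 0.4]
[[445. 331.]
 [250. 346.]
 [391. 359.]
 [355. 378.]]
216 [ 45.4 168.9 -10.2]
236 [-50.9 167.4   7.7]
162 [ 18.6 174.7  52.9]
240 [  6.2 168.   47.1]
[-12.  170.9  68.   79.3] [49.1 48.9 57.  47.9] [168.9 167.4 174.7 168. ]
```

The force dropped suddenly, the wheel jumped about 20° and the pad did not advance: that was the first click (slip about 0.55). I add one more for margin, in small steps.

```bash
python3 -m creep '[[0,0,0.5,0,0,0,1],[0,-0.3,0.4,0,0,0,1],[0,-0.5,0.4,0,0,0,1]]'
python3 -m creep '[[0,-0.3,0,0,0,0,1],[0,-0.3,0,0,0,0,1]]'
python3 -m creep '[[0,-0.2,0,0,0,0,1],[0,-0.2,0,0,0,0,1]]'
python3 meas.py
```

```text
clock: 13.1
eef_pos: [0.5391, 0.1685, 0.1127]
eef_rot: [179.7, -0.0, 100.0]
contact_force: [8.9, 2.4, 10.9]
opening: 0.004
finger_force: 6.7
clock: 13.3
eef_pos: [0.5367, 0.1681, 0.1132]
eef_rot: [179.6, -0.0, 100.0]
contact_force: [7.3, 1.7, 12.0]
opening: 0.005
finger_force: 6.7
clock: 13.5
eef_pos: [0.5352, 0.1677, 0.1135]
eef_rot: [179.5, 0.0, 100.0]
contact_force: [10.1, 1.8, 14.6]
opening: 0.006
finger_force: 7.5
tcp-hub0 [ 15.2 -13.3  43.5] [10.1  1.8 14.6]
[[459. 336.]
 [261. 344.]
 [391. 361.]
 [353. 380.]]
229 [ 46.  168.8  -4. ]
224 [-51.6 167.3   2.1]
185 [ 12.2 174.8  51.2]
218 [  0.5 168.   47.9]
[ -4.7 177.5  73.8  86.2] [48.9 49.  53.4 48. ] [168.8 167.3 174.8 168. ]
```

```bash
python3 -m creep '[[0,-0.3,-0.1,0,0,0,1],[0,-0.3,-0.1,0,0,0,1]]'
python3 -m creep '[[0,-0.3,0,0,0,0,1],[0,-0.3,0,0,0,0,1]]'
python3 -m creep '[[0,-0.2,0,0,0,0,1],[0,-0.2,0,0,0,0,1]]'
python3 meas.py
```

```text
clock: 13.75
eef_pos: [0.532, 0.167, 0.1141]
eef_rot: [179.5, 0.0, 100.0]
contact_force: [8.9, 0.6, 10.9]
opening: 0.003
finger_force: 6.4
clock: 13.95
eef_pos: [0.5293, 0.1665, 0.1143]
eef_rot: [179.5, 0.0, 100.0]
contact_force: [10.3, 0.3, 11.2]
opening: 0.006
finger_force: 6.2
clock: 14.15
eef_pos: [0.5275, 0.1662, 0.1142]
eef_rot: [179.5, 0.0, 100.0]
contact_force: [9.8, 1.3, 11.2]
opening: 0.004
finger_force: 6.2
tcp-hub0 [  7.3 -13.4  44.2] [ 9.8  1.3 11.2]
[[279. 338.]
 [476. 341.]
 [391. 361.]
 [354. 380.]]
205 [-51.4 166.9  -5.6]
247 [ 46.  168.4   3.6]
200 [  4.6 174.8  52.1]
209 [ -7.  167.5  48.1]
[-173.4    4.2   82.    95.1] [49.  48.8 52.6 48.3] [166.9 168.4 174.8 167.5]
```

```bash
python3 -m creep '[[0,-0.2,0,0,0,0,1],[0,-0.2,0,0,0,0,1]]'
python3 -m creep '[[0,-0.2,0.05,0,0,0,1],[0,-0.2,0.05,0,0,0,1]]'
python3 meas.py
```

```text
clock: 14.4
eef_pos: [0.5237, 0.1657, 0.1134]
eef_rot: [179.8, 0.0, 100.0]
contact_force: [3.6, 0.6, 7.2]
opening: 0.006
finger_force: 3.6
clock: 14.6
eef_pos: [0.5207, 0.1652, 0.1124]
eef_rot: [179.9, 0.0, 100.0]
contact_force: [1.6, -0.4, 5.9]
opening: 0.004
finger_force: 2.6
tcp-hub0 [  0.5 -13.2  42.4] [ 1.6 -0.4  5.9]
[[415. 307.]
 [297. 334.]
 [490. 349.]
 [391. 363.]
 [353. 381.]]
60 [  8.9 167.8 -47.8]
184 [-50.2 166.8 -12.8]
264 [ 44.8 168.4  10.7]
227 [ -1.9 175.1  52.2]
218 [-14.8 167.3  46.6]
[ -76.4 -164.9   12.6   89.2  104.6] [49.2 49.2 48.7 52.2 48.2] [167.8 166.8 168.4 175.1 167.3]
```

The force dropped again: second click (slip about 1.0). I withdraw and check the ball.

```bash
python3 -m creep '[[0,0.6,0,0,0,0,1],[0,0.6,-5,0,0,0,1],[0,0.6,-10,0,0,0,1],[-4,0.6,-14,0,0,0,1],[-8.5,0.6,-14,0,0,0,1],[-13,0.6,-14,0,0,0,1],[-17.5,0.6,-14,0,0,0,1],[-20,0.6,-14,0,0,0,1]]'
python3 -m creep '[[0,0,0,0,0,0,1],[0,0,0,0,0,0,1],[0,0,0,0,0,0,1]]'
python3 - <<'E'
from h import *
w,d=capture("wrist"); cv2.imwrite("pics/wrist6.png",cv2.resize(w[:,:,::-1],(800,600)))
x,n=ballfit(w,d,N); print(n,(1000*(x-N)@Rn).round(1))
Q=(cloud("wrist",d)-N)@Rn*1000; hsv=cv2.cvtColor(w,cv2.COLOR_RGB2HSV)
for nm,p in (("A",[36,0]),("B",[9,-35])):
    P=Q[(hsv[...,1]<60)&(Q[...,2]>-12)&(Q[...,2]<20)&(np.hypot(Q[...,0]-p[0],Q[...,1]-p[1])<14)]
    f=least_squares(lambda c:np.hypot(P[:,0]-c[0],P[:,1]-c[1])-6,p,loss="soft_l1",f_scale=1); print(nm,len(P),f.x.round(1))
print(read_state()["contact_force"])
E
```

```text
clock: 15.45
eef_pos: [0.5609, -0.0336, 0.2515]
eef_rot: [-179.9, -0.0, 99.9]
contact_force: [-0.0, 0.1, 0.1]
opening: 0.008
finger_force: 0.0
clock: 15.75
eef_pos: [0.5606, -0.0298, 0.2518]
eef_rot: [-180.0, -0.0, 100.1]
contact_force: [-0.3, 0.3, 0.4]
opening: 0.005
finger_force: 0.0
1874 [ 0.7 -0.6 -1.2]
A 60 [36.   0.6]
B 37 [ 10.4 -34.6]
[0.57977397 1.0690561  0.45336588]
```

View pics/wrist6.png

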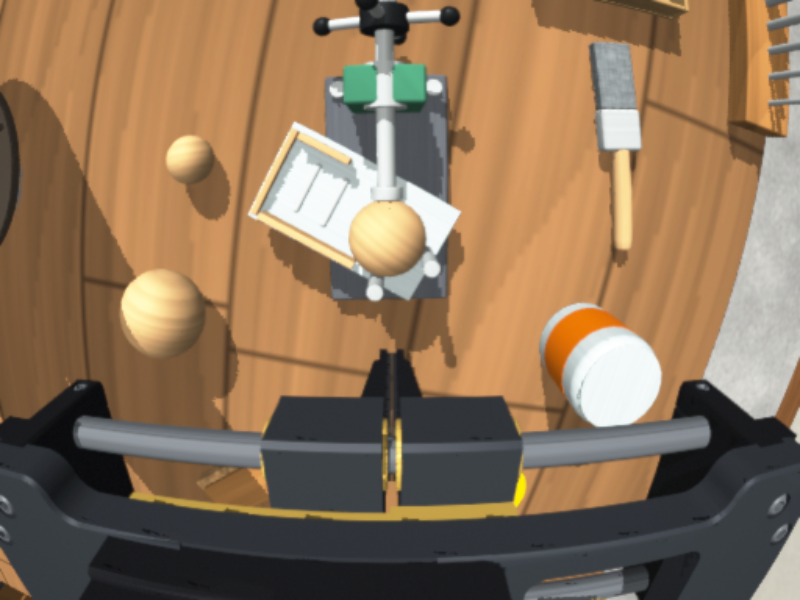

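The ball (387,238) is clamped between the pad (388,192) and both pins, (375,288) and (431,265). The fit puts it within 1 mm of the nest centre, and the other things are untouched.

```bash
python3 -c "
from rig import ctrl; print(ctrl.hand_in())"
```

```text
the job is handed in; nothing more can be done
None
```

The ball is clamped in the nest against both pins, within about 1 mm of centre. The clutch clicked twice, judging by two sudden force drops and about 1.0 rad of slip. The job was handed in at about 16 s, with nothing else disturbed as far as the last picture shows.

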